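# Seat the disc in the nest and close the latch

### The job

Push the loose steel disc across the green nest's top with your fingertips until it drops over the rim and lies flat in the round recess, then push the swing latch round to its stop so that it lies over the disc. Do not pick the disc up: it only slides on the nest. Leave the gauge, the tray and the screwdriver where they are.

Things in the scene. Friction and masses are not known exactly. Their poses are not given: they have to be found in the camera images.
- fixture: Fixed work fixture: base plate 190 x 300 mm (its x, y), 6 mm thick, with a green nest block 170 x 220 mm whose flat top (the deck) is 46 mm above the bench. Origin: centre of the underside; z up; x points roughly away from the robot. U handles, tops at 39 mm, at y = +-130 mm. Recess in mid-deck; the latch is on the +y half, the disc starts on the -y half.
- seat (a point): Centre of the floor of the round recess in the deck, 10 mm below the deck (36 mm above the bench). The recess is 54 mm in diameter with upright walls and a small chamfer at the rim; its axes are parallel to the fixture's.
- disc_center (a point): Centre (half-way up) of the loose plain steel disc, 50 mm in diameter, 8 mm thick, about 0.12 kg, lying flat on the deck at the start, its centre 4 mm above the deck. Its z is the disc's axis. When seated it lies flat on the recess floor, its top 2 mm below the deck.
- latch (a joint): Angle (rad) of the swing latch, a flat steel bar on an upright pivot. 0 = closed at its stop, pointing along the fixture's -y, its tip over the middle of the seat; grows as it swings open, counter-clockwise from above, to 2.3 (at 1.57 it points along the fixture's +x). Starts open at 1.2 to 2.0. It stays where it is left; moving it takes about 1 N at the tip.
- latch_pivot (a point): Pivot axis of the latch at deck height, 55 mm from the seat's centre along the fixture's +y.
- latch_tip (a point): Point on the latch 52 mm from the pivot, half-way up the bar. The bar is 14 mm wide and 8 mm thick, ends (rounded) 59 mm from the pivot; its underside is 4 mm above the deck, its top 12 mm, so it passes over a seated disc but not one standing proud. At the pivot: a round boss 20 mm across with a screw head 5 mm high on it.
- gauge_center (a point): Bystander: loose steel plug gauge standing upright on the bench beyond the fixture, 24 mm across, 60 mm high; this point is half-way up.
- tray: Bystander: loose blue open tray of small rollers on the bench beside the fixture's +y end, 130 x 100 mm, 42 mm high; origin: centre of the underside.
- driver: Bystander: loose screwdriver with a black handle lying on the bench beside the fixture's -y end, about 190 mm long and up to 30 mm high; origin: underside, near its middle.
- disc: The same disc; origin: centre of its underside.
Not all that is in view belongs to the job. There is more than one size of the disc; the job needs the smallest.

How it is judged (in metres and radians):
On the way, in this order (a step that is already met when the one before it is completed fails the run):
1. the disc lies flat in the recess while the latch is still open (horizontal distance between disc_center and seat below 0.004 m and z of disc_center in the frame of seat below 0.0055 m and angle between the z axis of disc_center and the z axis of seat, either way round below 0.06 rad and value of joint latch above 0.6 rad), for 0.2 s.
2. the latch is swung home over the seated disc (horizontal distance between disc_center and seat below 0.004 m and z of disc_center in the frame of seat below 0.0055 m and angle between the z axis of disc_center and the z axis of seat, either way round below 0.06 rad and value of joint latch below 0.15 rad), for 0.2 s.
At the end, for the whole second after the job is handed in: The disc is at rest in the recess, its centre within 4 mm of the recess's axis, its underside within 1.5 mm of the recess floor and within 0.06 rad of flat, and the latch is within 0.15 rad of its stop over the disc (all of step 2 and linear speed of disc below 0.01 m/s); the robot touches nothing.
It fails at once if the disc was lifted: its centre rose more than 12 mm above its height when lying on the deck (z of disc_center in the frame of seat above 0.026 m).
It fails at once if the gauge was moved more than 10 mm (distance of gauge_center from where it was at the start of the episode above 0.01 m).
It fails at once if the tray was moved more than 10 mm (distance of tray from where it was at the start of the episode above 0.01 m).
It fails at once if the screwdriver was moved more than 10 mm (distance of driver from where it was at the start of the episode above 0.01 m).
It also fails if it takes over 48 s, if anything falls off the work surface, if the arm or the gripper's body presses on something with over 40 N, if the wrist force passes 120 N, or if a joint passes its speed limit or range.

### The arm

A 6-joint arm with a two-finger parallel gripper is mounted at the origin on the work surface. World frame = base frame: x ahead of the robot, y to its left, z up, the work surface at z = 0. Lengths are in mm, angles in rad, forces in N, time in s.
With the tool pointing down it reaches from about 400 to 925 mm from the base axis. Payload 12.5 kg.
Tool frame: the origin (TCP) lies at the very end of the fingers, on their centre line; the grasp point (between the pads) lies env.grip_point_offset behind it (env.grip_point_offset is the distance from the TCP to the grasp point, in mm); y points along the fingers, z is the direction in which the jaws open and shut, and the axes are right-handed (so a half turn about y gives the same grasp; the last joint's range is limited). The gripper opens to 95 mm and grips with 3 to 60 N. Pads are 20 mm wide; open, the fingers measure 119 mm over their backs; the gripper's body (75 mm by 180 mm) begins 59 mm behind the grasp point.
Start: joints at [1.179, 0.491, 1.559, -0, 1.092, -0.106], TCP at [176.186, 599.671, 214.661] pointing down, gripper open.
Joint ranges: [-3.1, 3.1], [-0.84, 2.19], [0.05, 2.79], [-1.13, 4.28], [0.06, 2.93], [-2.69, 2.69]. Speed limits (rad/s): [2.22, 2.22, 2.79, 3.14, 3.14, 3.14].

### API

Orientations are given as [roll, pitch, yaw] about the fixed x, y, z axes, in that order (R = Rz(yaw) Ry(pitch) Rx(roll)).
In Python, from cell import readout, read_camera, env, nets gives the robot as it stands.
- The arm moves only by the tool apply_moves, never from a script. Its argument "increments" is a list of rows, each a list of 3 entries, a list of its own where there are three numbers: the shift along the tool's x, y, z in cm, then the turn, a rotation vector about the tool's x, y, z in degrees, then the finger opening in cm, from 0 to 9.51. A call has exactly 5 rows; each row shifts and turns the pose as measured when the row begins, along the tool's axes as they then stand; what a row does not reach is not made up. A row lasts 1/8 s, in which the tool goes at most 62.5 mm and 10.7 degrees, less where a joint would pass 70% of its speed; a pose out of reach is approached as far as the arm can. A call with a gripper value outside its range is refused whole. The fingers move at their own pace and stop on an object; the grip force is fixed at half the most. Time passes only in rows, so rows that do not move let the fingers close, or fill a call up. It gives the time, the measured TCP pose, the force and the opening at its end, in the units of the state.
- readout.state(): the state, without advancing time (a new reading comes with each control period).
- read_camera(name): name is "scene" or "top"; returns a dict with "img" (384x512x3 uint8, red, green, blue), "vfov" (degrees; the focal length in pixels is half the picture's height over the tangent of half this angle, whatever the lens; pixels are square), "cx", "cy" (the principal point, pixels), "distortion" ([k1, k2, p1, p2, k3] as OpenCV has them; the pictures are not rectified), "rvec" (rotation vector, rad) and "tvec" (3), from world to camera coordinates, as OpenCV has them. Camera axes: x right, y down, z forward; pixel columns grow to the right and rows downward; lengths in mm; the calibration is good to about 2 mm. A picture is of the moment at which its call begins. There is no depth.
- env.job_done(): hands the job in, once; it reports no verdict.
Trained networks look in a picture, given as the dict that the camera call returned (one of the last four; its "shot" number tells which), for a name from the list of things; names that differ only in an ending like _2 or _b are one class to them, and where a whole thing is asked for, a point or a joint stands for the part that bears it (a point fixed in the world has none). Each returns a list of dicts, best first, with "confidence" (0 to 1); they miss things now and then, are a little off and sometimes report something else, mostly with a low value. They report only what shows in the picture. A call takes as long as a camera call. They do not tell look-alikes from the thing itself.
- nets.look_for(picture, thing): "point" ([x, y, z] in mm, in the coordinates of the camera as it stood for that picture, good to about 4 mm: the middle of the surface that is visible of it).
- nets.mark_of(picture, thing): "point" ([x, y, z] in mm, in the coordinates of the camera as it stood for that picture, good to about 4 mm: a listed point, or the origin of a listed thing).
The state is a dict: "t": time; "joints": joint angles; "qvel": joint speeds; "tau": joint torques, N m; "eef_pos": TCP position; "tcp_rot": TCP orientation; "ft_force": force on the tool from outside, world axes, zero at the start; "moment": the same for the moment, N m; "opening": opening from 0.0 (shut) to 1.0 (fully open).
Only numpy, scipy, OpenCV 4.12 (cv2) and the standard library are available. Lean on these libraries where they do the work, as an engineer would, in place of code of your own. Each camera call takes 0.05 s, during which the arm holds its last target. There are 200 camera calls.

## Working session

There is one attempt and no reset: what is moved stays moved. The work goes in short steps, Python scripts to look and compute and a tool call to move; the robot and the scene stay as the last step left them, time stands still between calls to the robot, and variables do not carry over. Pictures are saved under pics/ and viewed, about 8 in all and at most 12, crops included, and the job is handed in when it is done.

Besides the shell and the picture viewer there is one more tool, called after "Request:" in YAML: its name, and indented under it one key for each argument. apply_moves: Moves the arm, as the interface text tells. Its arguments: {"type":"object","properties":{"increments":{"type":"array"}},"required":["increments"]}

```bash
ls; mkdir -p pics; cat > h.py <<'E'
import numpy as np, cv2
from cell import readout, read_camera, env, nets
def cam(name):
    p=read_camera(name); f=p["img"].shape[0]/2/np.tan(np.radians(p["vfov"])/2)
    p["K"]=np.array([[f,0,p["cx"]],[0,f,p["cy"]],[0,0,1]]); p["R"]=cv2.Rodrigues(np.array(p["rvec"],float))[0]; p["t"]=np.array(p["tvec"],float).ravel(); p["d"]=np.array(p["distortion"],float)
    return p
def w(p,pt): return p["R"].T@(np.array(pt)-p["t"])
def pix(p,X): return cv2.projectPoints(np.array(X,float).reshape(-1,3),np.array(p["rvec"],float),p["t"],p["K"],p["d"])[0].reshape(-1,2)
def ray(p,uv,z):
    n=cv2.undistortPoints(np.array(uv,float).reshape(-1,1,2),p["K"],p["d"]).reshape(-1,2)
    d=np.c_[n,np.ones(len(n))]@p["R"]; o=-p["R"].T@p["t"]
    return o+d*((z-o[2])/d[:,2])[:,None]
def save(p,name,crop=None,s=1):
    im=p["img"][:,:,::-1]
    if crop: im=im[crop[1]:crop[3],crop[0]:crop[2]]
    cv2.imwrite("pics/"+name,cv2.resize(im,None,fx=s,fy=s,interpolation=cv2.INTER_CUBIC))
E
python3 - <<'E'
from h import *
print(readout.state(), env.grip_point_offset)
for n in("top","scene"):
    p=cam(n); save(p,n+"0.png",s=1.5)
    print(n,"cam pos",-p["R"].T@p["t"],p["K"][0,0])
    for th in["fixture","seat","disc_center","latch_pivot","latch_tip","gauge_center","tray","driver"]:
        for r in nets.mark_of(p,th)[:4]:
            X=w(p,r["point"]); print(th,round(r["confidence"],2),X.round(1),pix(p,X).round(0))
E
```

```text
pics
{'t': 0.0, 'joints': array([ 1.17936283e+00,  4.91537245e-01,  1.55945765e+00, -2.68829140e-06,
        1.09172131e+00, -1.05606222e-01]), 'qvel': array([ 0.00029632,  0.00062362, -0.00098846,  0.00058981, -0.00034892,
       -0.00140027]), 'tau': array([-1.39341719e-03, -6.12623334e+01, -2.58196807e+01,  6.92570047e-02,
        4.80562309e-02, -8.86348062e-05]), 'eef_pos': array([176.10451844, 599.41166557, 214.07279677]), 'tcp_rot': array([-1.57191387e+00,  1.16062416e-04, -2.85826104e-01]), 'ft_force': array([1.09628837, 0.33232159, 0.26351339]), 'moment': array([ 0.01364833,  0.02246422, -0.00860748]), 'opening': 1.000309633658869} 18.8
top cam pos [397.40897402  54.36683846 834.77995309] 356.57505165754685
fixture 0.56 [582.  -84.5  -2. ] [[322. 169.]]
seat 0.84 [577.1 -83.9  30.7] [[324. 168.]]
disc_center 0.93 [353.6 -93.3   3.4] [[330. 266.]]
disc_center 0.82 [ 541.4 -146.5   52.3] [[354. 181.]]
disc_center 0.72 [ 308.4 -184.9    5.8] [[370. 285.]]
latch_pivot 0.64 [601.6 -30.8  43.2] [[302. 157.]]
latch_tip 0.57 [640.3 -60.1  50.4] [[314. 140.]]
gauge_center 0.61 [ 717.5 -110.8   28.5] [[333. 111.]]
tray 0.95 [654.8 157.5   3.9] [[221. 141.]]
driver 0.92 [ 511.8 -269.5    2.2] [[401. 197.]]
scene cam pos [1302.52565959   -3.43265435  570.26529714] 367.1950494572139
fixture 0.64 [ 5.791e+02 -8.200e+01 -4.000e-01] [[198. 231.]]
seat 0.77 [581.5 -81.   31.7] [[197. 221.]]
disc_center 0.84 [355.4 -92.4   7. ] [[198. 182.]]
disc_center 0.7 [ 540.8 -140.5   51.9] [[173. 206.]]
disc_center 0.66 [ 318.  -190.3    5.4] [[166. 178.]]
latch_pivot 0.58 [601.6 -31.1  42.7] [[218. 222.]]
latch_tip 0.68 [646.4 -58.2  54.4] [[205. 230.]]
latch_tip 0.52 [600.5 -30.4  46.4] [[218. 220.]]
gauge_center 0.85 [ 719.5 -110.9   29.4] [[180. 262.]]
gauge_center 0.32 [653.3 157.9  -4.3] [[299. 247.]]
tray 0.71 [655.6 156.9  -3.3] [[299. 247.]]
driver 0.58 [ 506.8 -267.4   -1.4] [[128. 218.]]
```

```bash
python3 - <<'E'
from h import *
p=cam("top"); save(p,"topc.png",(250,80,420,310),2.6)
q=cam("scene"); save(q,"scenec.png",(100,150,270,290),4)
E
```

```text
(no output)
```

View pics/topc.png

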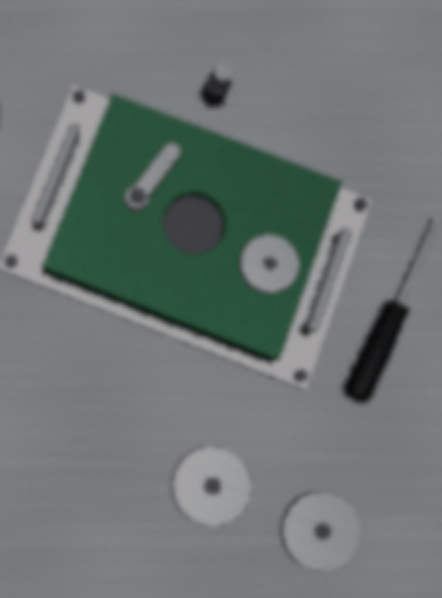

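View pics/scenec.png

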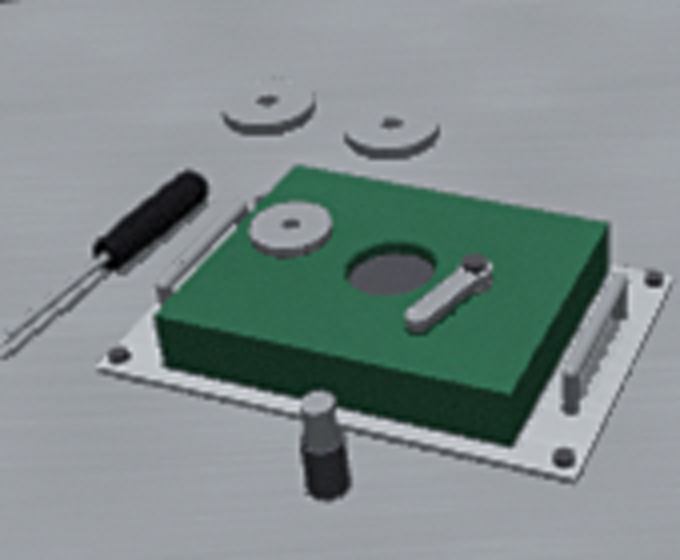

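The top crop shows the disc on the deck at crop (270,263), which is full px (354,181). Two larger discs lie on the bench at (332,267) and (374,284). The one on the nest is the job disc: it looks about 58 px across against about 78 px for the others, and it sits on the -y half. The latch is open, with its pivot at (303,155). Next I'll measure accurately.

```bash
cat > m.py <<'E'
from h import *
def blob(mask,near,minA=60):
    n,l,s,c=cv2.connectedComponentsWithStats(mask.astype(np.uint8)); 
    i=min([k for k in range(1,n) if s[k,4]>minA],key=lambda k:np.hypot(*(c[k]-near))); return l==i
def cnt(m):  # subpixel contour on upscaled mask
    c=max(cv2.findContours(m.astype(np.uint8),cv2.RETR_EXTERNAL,cv2.CHAIN_APPROX_NONE)[0],key=len); return c.reshape(-1,2).astype(float)
def up(p,s=4): return cv2.resize(p["img"],None,fx=s,fy=s,interpolation=cv2.INTER_CUBIC).astype(int)
def topix(c,s=4): return (c+.5)/s-.5
E
python3 - <<'E'
from m import *
for n,dn,sn,pn in(("top",(354,181),(324,166),(303,155)),("scene",(173,206),(197,218),(218,216))):
    p=cam(n); I=up(p); r,g,b=I[...,0],I[...,1],I[...,2]
    for x in (dn,sn): print(n,"rgb",p["img"][x[1],x[0]+4])
    hsv=cv2.cvtColor(I.clip(0,255).astype(np.uint8),cv2.COLOR_RGB2HSV)
    gm=(hsv[...,0]>55)&(hsv[...,0]<95)&(hsv[...,1]>90)
    gv=np.median(g[gm]); top=gm&(g>0.72*gv); print("deck g",gv)
    top=blob(top,4*np.array(sn),5000)
    P=ray(p,topix(cnt(top)),46)[:,:2].astype(np.float32)
    (c,sz,a)=cv2.minAreaRect(P); print(n,"rect",np.round(c,1),np.round(sz,1),round(a,2))
    hull=cv2.fillPoly(np.zeros(top.shape,np.uint8),[cnt(top).astype(int)],1)
    holes=(hull>0)&~gm
    nn,l,s,cc=cv2.connectedComponentsWithStats(holes.astype(np.uint8))
    for k in range(1,nn):
        if s[k,4]<300: continue
        C=topix(cnt(l==k))
        for z in(46,54):
            Q=ray(p,C,z)[:,:2].astype(np.float32); e=cv2.fitEllipse(Q); print(" hole",z,topix(cc[k]).round(1),"ell",np.round(e[0],1),np.round(e[1],1),round(e[2],1),"rect",[np.round(v,1) for v in cv2.minAreaRect(Q)])
E
```

```text
top rgb [136 138 141]
top rgb [65 63 68]
deck g 80.0
top rect [579.3 -80.8] [213.6 167.5] 67.53
 hole 46 [308.1 147.6] ell [621.7 -45.5] [23.4 89. ] 52.1 rect [array([624.3, -46.2]), array([25. , 76.1]), np.float64(54.4)]
 hole 54 [308.1 147.6] ell [619.5 -44.5] [23.2 88.1] 52.1 rect [array([622. , -45.1]), array([24.8, 75.3]), np.float64(54.4)]
 hole 46 [323.9 165.9] ell [579.6 -80.7] [53.4 54. ] 142.2 rect [array([579.3, -80.9]), array([54.3, 53.7]), np.float64(31.5)]
 hole 54 [323.9 165.9] ell [577.7 -79.3] [52.9 53.4] 142.2 rect [array([577.5, -79.5]), array([53.7, 53.2]), np.float64(31.5)]
 hole 46 [353.3 180.9] ell [ 544.  -145.9] [55.2 56. ] 49.3 rect [array([ 543.8, -145.8]), array([55.5, 56.1]), np.float64(42.7)]
 hole 54 [353.3 180.9] ell [ 542.5 -143.9] [54.6 55.5] 49.3 rect [array([ 542.3, -143.8]), array([54.9, 55.6]), np.float64(42.7)]
scene rgb [155 159 164]
scene rgb [81 81 88]
deck g 104.0
scene rect [582.  -80.1] [221.  169.7] 67.31
 hole 46 [172.2 206.8] ell [ 535.  -144.1] [52.4 63.5] 99.3 rect [array([ 535.4, -144.4]), array([64.6, 51.8]), np.float64(4.6)]
 hole 54 [172.2 206.8] ell [ 546.7 -142. ] [51.6 62.5] 99.3 rect [array([ 547.1, -142.3]), array([63.6, 51. ]), np.float64(4.6)]
 hole 46 [197.3 218.1] ell [587.9 -79.5] [42.6 50.2] 4.8 rect [array([587.6, -79.7]), array([47.6, 45.6]), np.float64(59.0)]
 hole 54 [197.3 218.1] ell [598.8 -78.3] [41.9 49.4] 4.8 rect [array([598.5, -78.5]), array([46.9, 44.9]), np.float64(59.0)]
 hole 46 [212.2 222.7] ell [606.6 -41.7] [28.8 89.3] 54.5 rect [array([610.6, -42. ]), array([31.7, 82.8]), np.float64(55.6)]
 hole 54 [212.2 222.7] ell [617.2 -41.1] [28.4 88. ] 54.5 rect [array([621.2, -41.4]), array([31.2, 81.6]), np.float64(55.6)]
```

```bash
cat > plan.py <<'E'
from h import *
from scipy.spatial.transform import Rotation as Ro
def plan(wps,op,pos=None,yaw=None,cap=55,acap=10.4):
    """wps: (x,y,z,yawdeg[,cap]); prints rows, nominal, tool vertical"""
    s=readout.state(); rpy=s["tcp_rot"]
    pos=np.array(s["eef_pos"]); R=Ro.from_euler("xyz",rpy); n=0; out=[]
    for wp in wps:
        c=wp[4] if len(wp)>4 else cap
        T=np.array(wp[:3],float); yaw=np.degrees(R.as_euler("xyz")[2]); dy=(wp[3]-yaw+180)%360-180
        k=max(1,int(np.ceil(max(np.linalg.norm(T-pos)/c,abs(dy)/acap))))
        for i in range(k):
            p2=pos+(T-pos)/(k-i); R2=Ro.from_euler("xyz",[-90,0,yaw+dy*(i+1)/k],degrees=True)
            out.append([list(map(float,(R.inv().apply(p2-pos)/10).round(2))),list(map(float,(R.inv()*R2).as_rotvec(degrees=True).round(1))),op]); pos,R=p2,R2
    print("at",s["t"],np.round(s["eef_pos"],1),np.degrees(rpy).round(1),"F",np.round(s["ft_force"],1),"open",round(s["opening"],3))
    for i,r in enumerate(out): print(("\n" if i%5==0 else "")+str(r))
E
python3 -c "
from plan import *
plan([(400,380,200,-50),(530,0,190,-95),(519,-187,150,-119.7)],3.4)"
```

```text
at 1.1 [176.2 599.6 214.6] [-90.   -0.  -16.4] F [-0.1 -0.3  0.7] open 0.996

[[4.61, 0.24, -2.46], [0.0, 5.6, 0.0], 3.4]
[[4.83, 0.24, -2.0], [-0.0, 5.6, 0.0], 3.4]
[[5.0, 0.24, -1.52], [0.0, 5.6, 0.0], 3.4]
[[5.13, 0.24, -1.02], [0.0, 5.6, -0.0], 3.4]
[[5.2, 0.24, -0.52], [0.0, 5.6, 0.0], 3.4]

[[5.23, 0.24, -0.01], [-0.0, 5.6, 0.0], 3.4]
[[4.68, 0.12, -1.81], [0.0, 5.6, -0.0], 3.4]
[[4.84, 0.12, -1.34], [0.0, 5.6, 0.0], 3.4]
[[4.95, 0.12, -0.86], [0.0, 5.6, 0.0], 3.4]
[[5.01, 0.12, -0.37], [0.0, 5.6, 0.0], 3.4]

[[5.02, 0.12, 0.12], [-0.0, 5.6, -0.0], 3.4]
[[4.98, 0.13, 0.61], [0.0, 5.6, 0.0], 3.4]
[[4.9, 0.12, 1.1], [0.0, 5.6, -0.0], 3.4]
[[4.77, 0.13, 1.57], [-0.0, 5.6, 0.0], 3.4]
[[4.68, 1.0, 0.13], [0.0, 6.2, -0.0], 3.4]

[[4.64, 1.0, 0.64], [-0.0, 6.2, -0.0], 3.4]
[[4.54, 1.0, 1.13], [0.0, 6.2, 0.0], 3.4]
[[4.4, 1.0, 1.61], [0.0, 6.2, -0.0], 3.4]
```

Request:
apply_moves:
  increments:
    - [[4.6, 0.2, -2.5], [0, 5.6, 0], 3.4]
    - [[4.8, 0.2, -2.0], [0, 5.6, 0], 3.4]
    - [[5.0, 0.2, -1.5], [0, 5.6, 0], 3.4]
    - [[5.1, 0.2, -1.0], [0, 5.6, 0], 3.4]
    - [[5.2, 0.2, -0.5], [0, 5.6, 0], 3.4]

```text
t: 1.72
eef_pos: [364.5, 413.4, 204.3]
tcp_rot: [-1.569, 0.0, -0.784]
ft_force: [0.5, 0.6, -0.4]
opening: 0.53
```

Request:
apply_moves:
  increments:
    - [[5.2, 0.2, 0], [0, 5.6, 0], 3.4]
    - [[4.7, 0.1, -1.8], [0, 5.6, 0], 3.4]
    - [[4.8, 0.1, -1.3], [0, 5.6, 0], 3.4]
    - [[4.9, 0.1, -0.9], [0, 5.6, 0], 3.4]
    - [[5.0, 0.1, -0.4], [0, 5.6, 0], 3.4]

```text
t: 2.35
eef_pos: [466.9, 179.1, 198.2]
tcp_rot: [-1.567, 0.002, -1.289]
ft_force: [1.4, 0.4, 0.6]
opening: 0.359
```

```bash
python3 -c "
from plan import *
plan([(530,0,190,-95),(519,-187,130,-119.7)],3.4)"
```

```text
at 2.35 [466.9 179.1 198.2] [-89.8   0.1 -73.9] F [1.4 0.4 0.6] open 0.359

[[4.74, 0.2, 0.27], [-0.2, 5.3, -0.1], 3.4]
[[4.69, 0.2, 0.71], [-0.0, 5.3, -0.0], 3.4]
[[4.61, 0.2, 1.14], [0.0, 5.3, 0.0], 3.4]
[[4.49, 0.2, 1.55], [0.0, 5.3, -0.0], 3.4]
[[4.68, 1.5, 0.13], [0.0, 6.2, 0.0], 3.4]

[[4.64, 1.5, 0.64], [0.0, 6.2, -0.0], 3.4]
[[4.54, 1.5, 1.13], [0.0, 6.2, 0.0], 3.4]
[[4.4, 1.5, 1.61], [0.0, 6.2, 0.0], 3.4]
```

Request:
apply_moves:
  increments:
    - [[4.7, 0.2, 0.3], [0, 5.3, 0], 3.4]
    - [[4.7, 0.2, 0.7], [0, 5.3, 0], 3.4]
    - [[4.6, 0.2, 1.1], [0, 5.3, 0], 3.4]
    - [[4.5, 0.2, 1.6], [0, 5.3, 0], 3.4]
    - [[4.7, 1.5, 0.1], [0, 6.2, 0], 3.4]

```text
t: 2.98
eef_pos: [528.6, -55.2, 175.8]
tcp_rot: [-1.564, 0.004, -1.784]
ft_force: [0.9, 0.3, -0.7]
opening: 0.356
```

Request:
apply_moves:
  increments:
    - [[4.6, 1.5, 0.6], [0, 6.2, 0], 3.4]
    - [[4.5, 1.5, 1.1], [0, 6.2, 0], 3.4]
    - [[4.4, 1.5, 1.6], [0, 6.2, 0], 3.4]
    - [[0, 0, 0], [0, 0, 0], 3.4]
    - [[0, 0, 0], [0, 0, 0], 3.4]

```text
t: 3.6
eef_pos: [516.0, -201.4, 128.5]
tcp_rot: [-1.565, 0.006, -2.124]
ft_force: [0.0, -0.4, -0.4]
opening: 0.356
```

```bash
python3 -c "
from plan import *
plan([(519,-187,75,-119.7,20),(519,-187,49.5,-119.7,10)],3.4)
p=cam('top'); save(p,'a1.png',(290,110,420,240),4)"
```

```text
at 3.6 [ 516.  -201.4  128.5] [ -89.7    0.3 -121.7] F [ 0.  -0.4 -0.4] open 0.356

[[-0.45, 1.79, -0.18], [-0.3, -0.7, -0.3], 3.4]
[[-0.46, 1.78, -0.16], [0.0, -0.7, -0.0], 3.4]
[[-0.46, 1.78, -0.16], [0.0, -0.7, -0.0], 3.4]
[[0.0, 0.85, -0.0], [0.0, 0.0, 0.0], 3.4]
[[0.0, 0.85, -0.0], [0.0, 0.0, 0.0], 3.4]

[[0.0, 0.85, -0.0], [0.0, 0.0, 0.0], 3.4]
```

View pics/a1.png

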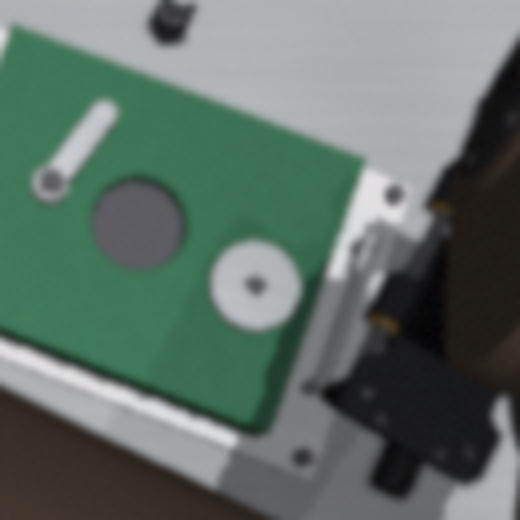

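The fingers are at the right of the crop, well behind the disc at crop (256,285). The disc, recess at (139,225) and latch are all clear. I'll descend behind the disc next.

Request:
apply_moves:
  increments:
    - [[-0.45, 1.8, -0.2], [-0.3, -0.7, -0.3], 3.4]
    - [[-0.45, 1.8, -0.2], [0, -0.7, 0], 3.4]
    - [[-0.45, 1.8, -0.2], [0, -0.7, 0], 3.4]
    - [[0, 1.0, 0], [0, 0, 0], 3.4]
    - [[0, 0, 0], [0, 0, 0], 3.4]

```text
t: 4.28
eef_pos: [518.9, -180.8, 60.9]
tcp_rot: [-1.57, -0.0, -2.076]
ft_force: [-0.0, -0.5, -0.4]
opening: 0.354
```

```bash
python3 -c "
from plan import *
plan([(519,-187,49.5,-119.7,10)],3.4)
p=cam('scene'); save(p,'a2.png',(110,150,240,250),5)"
```

```text
at 4.275 [ 518.9 -180.8   60.9] [ -90.    -0.  -118.9] F [-0.  -0.5 -0.4] open 0.354

[[0.27, 0.57, 0.15], [-0.0, 0.4, 0.0], 3.4]
[[0.27, 0.57, 0.16], [0.0, 0.4, 0.0], 3.4]
```

View pics/a2.png

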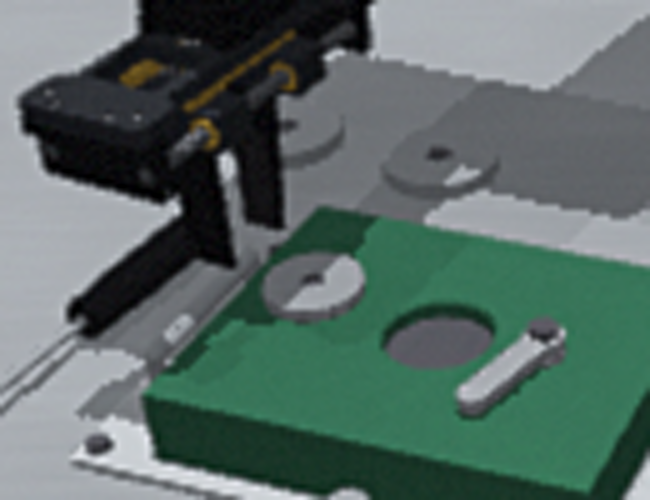

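```bash
python3 -c "
from plan import *
plan([(522,-182.4,49.5,-119.7,6),(553,-128,49.5,-119.7,9.0)],3.4)"
```

```text
at 4.325 [ 519.  -181.    61.4] [ -89.9    0.  -119. ] F [-0.6 -0.9  0.5] open 0.356

[[-0.01, 0.4, 0.11], [-0.1, 0.2, -0.0], 3.4]
[[-0.01, 0.4, 0.11], [-0.0, 0.2, 0.0], 3.4]
[[-0.01, 0.4, 0.11], [0.0, 0.2, -0.0], 3.4]
[[-0.89, 0.0, -0.0], [0.0, -0.0, 0.0], 3.4]
[[-0.89, 0.0, -0.0], [0.0, 0.0, 0.0], 3.4]

[[-0.89, 0.0, -0.0], [0.0, 0.0, 0.0], 3.4]
[[-0.89, 0.0, -0.0], [0.0, 0.0, 0.0], 3.4]
[[-0.89, 0.0, -0.0], [0.0, 0.0, 0.0], 3.4]
[[-0.89, 0.0, -0.0], [0.0, 0.0, 0.0], 3.4]
[[-0.89, 0.0, -0.0], [0.0, 0.0, 0.0], 3.4]
```

Request:
apply_moves:
  increments:
    - [[0, 0.4, 0.1], [0, 0.2, 0], 3.4]
    - [[0, 0.4, 0.1], [0, 0.2, 0], 3.4]
    - [[0, 0.4, 0.1], [0, 0.2, 0], 3.4]
    - [[0, 0, 0], [0, 0, 0], 3.4]
    - [[-0.5, 0, 0], [0, 0, 0], 3.4]

```text
t: 4.95
eef_pos: [524.9, -178.9, 49.8]
tcp_rot: [-1.567, 0.0, -2.088]
ft_force: [0.5, -0.3, -0.4]
opening: 0.36
```

```bash
python3 -c "
from plan import *
plan([(553,-128,49.8,-119.7,9.0)],3.4)"
```

```text
at 4.95 [ 524.9 -178.9   49.8] [ -89.8    0.  -119.7] F [ 0.5 -0.3 -0.4] open 0.36

[[-0.83, -0.0, -0.01], [-0.2, 0.0, -0.0], 3.4]
[[-0.83, -0.0, -0.01], [0.0, 0.0, 0.0], 3.4]
[[-0.83, -0.0, -0.01], [0.0, 0.0, 0.0], 3.4]
[[-0.83, -0.0, -0.01], [0.0, 0.0, 0.0], 3.4]
[[-0.83, -0.0, -0.01], [0.0, 0.0, 0.0], 3.4]

[[-0.83, -0.0, -0.01], [0.0, 0.0, -0.0], 3.4]
[[-0.83, -0.0, -0.01], [0.0, 0.0, 0.0], 3.4]
```

Request:
apply_moves:
  increments:
    - [[-0.8, 0, 0], [-0.2, 0, 0], 3.4]
    - [[-0.8, 0, 0], [0, 0, 0], 3.4]
    - [[-0.8, 0, 0], [0, 0, 0], 3.4]
    - [[-0.8, 0, 0], [0, 0, 0], 3.4]
    - [[-0.8, 0, 0], [0, 0, 0], 3.4]

```text
t: 5.58
eef_pos: [546.2, -141.3, 50.0]
tcp_rot: [-1.571, 0.0, -2.088]
ft_force: [-0.9, -0.6, -0.3]
opening: 0.358
```

```bash
python3 -c "
from plan import *
p=cam('scene'); save(p,'a3.png',(130,160,250,250),5)
plan([(565.8,-105.3,49.8,-119.7,8.0)],3.4)"
```

```text
at 5.625 [ 546.6 -140.7   50. ] [ -90.     0.  -119.6] F [ 0.2  1.6 -0.4] open 0.36

[[-0.67, 0.0, -0.01], [0.0, 0.0, -0.0], 3.4]
[[-0.67, 0.0, -0.01], [0.0, 0.0, 0.0], 3.4]
[[-0.67, 0.0, -0.01], [0.0, 0.0, 0.0], 3.4]
[[-0.67, 0.0, -0.01], [0.0, 0.0, -0.0], 3.4]
[[-0.67, 0.0, -0.01], [0.0, 0.0, -0.0], 3.4]

[[-0.67, 0.0, -0.01], [0.0, 0.0, 0.0], 3.4]
```

View pics/a3.png

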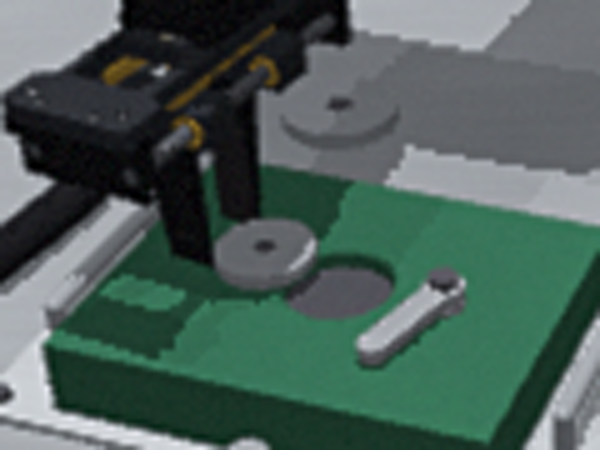

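The disc at crop (266,252) is being pushed straight toward the recess at (340,285) and already overlaps the rim.

Request:
apply_moves:
  increments:
    - [[-0.7, 0, 0], [0, 0, 0], 3.4]
    - [[-0.7, 0, 0], [0, 0, 0], 3.4]
    - [[-0.7, 0, 0], [0, 0, 0], 3.4]
    - [[-0.7, 0, 0], [0, 0, 0], 3.4]
    - [[-0.7, 0, 0], [0, 0, 0], 3.4]

```text
t: 6.25
eef_pos: [565.0, -108.5, 50.2]
tcp_rot: [-1.57, 0.0, -2.088]
ft_force: [-1.5, 0.5, 0.6]
opening: 0.36
```

```bash
python3 -c "
from plan import *
p=cam('scene'); save(p,'a4.png',(130,160,250,250),5)
plan([(565.8,-105.3,49.8,-119.7,8.0)],3.4)"
```

```text
at 6.3 [ 565.4 -107.9   50.2] [ -90.     0.  -119.6] F [-0.6  1.4  0.2] open 0.357

[[-0.25, 0.04, -0.09], [-0.0, 0.1, -0.0], 3.4]
```

View pics/a4.png

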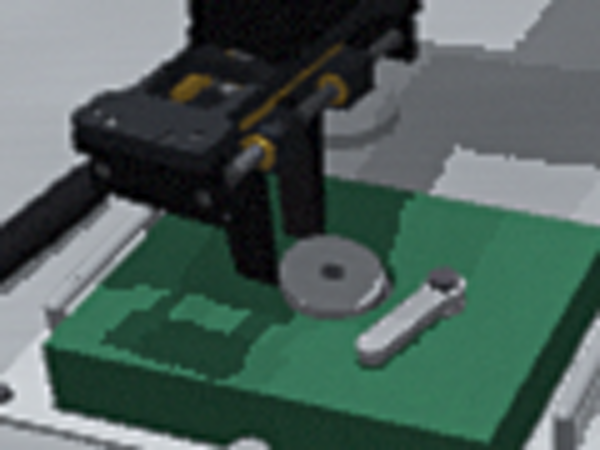

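The disc, at crop (333,275), has tipped in with its front edge down and its rear still on the rim. I'll push a few mm more.

Request:
apply_moves:
  increments:
    - [[-0.2, 0, 0], [0, 0, 0], 3.4]
    - [[-0.2, 0, 0], [0, 0, 0], 3.4]
    - [[-0.2, 0, 0], [0, 0, 0], 3.4]
    - [[0, 0, 0], [0, 0, 0], 3.4]
    - [[0, 0, 0], [0, 0, 0], 3.4]

```text
t: 6.92
eef_pos: [568.4, -102.3, 50.1]
tcp_rot: [-1.571, 0.0, -2.088]
ft_force: [0.4, -1.1, -0.0]
opening: 0.358
```

```bash
python3 -c "
from plan import *
p=cam('scene'); save(p,'a5.png',(150,180,250,250),6)
plan([(565.8,-105.3,49.8,-119.7,8.0)],3.4)"
```

```text
at 6.975 [ 568.4 -102.3   50.1] [ -90.     0.  -119.6] F [ 0.2 -0.9 -0.5] open 0.361

[[0.39, 0.03, -0.08], [-0.0, 0.1, -0.0], 3.4]
```

View pics/a5.png

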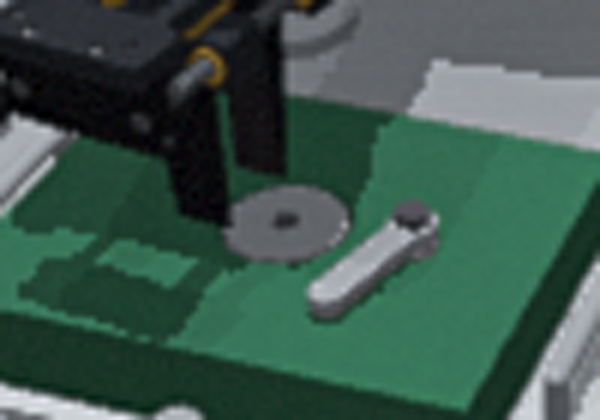

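The disc now lies flush in the recess at crop (287,222). I'll back off, lift clear and close the fingers. Then I'll go to the latch's open side, verifying the seat on the way.

Request:
apply_moves:
  increments:
    - [[0.6, 0, 0], [0, 0, 0], 3.4]
    - [[0.4, -1.0, 0], [0, 0, 0], 3.4]
    - [[0, -1.5, 0], [0, 0, 0], 3.4]
    - [[0, -2.0, 0], [0, 0, 0], 2.0]
    - [[0, 0, 0], [0, 0, 0], 0]

```text
t: 7.6
eef_pos: [563.3, -112.2, 99.0]
tcp_rot: [-1.569, 0.001, -2.088]
ft_force: [0.1, 0.1, -0.3]
opening: 0.203
```

```bash
python3 -c "
from plan import *
plan([(646,-20,100,-105,25),(646,-20,70,-105,10)],0)"
```

```text
at 7.6 [ 563.3 -112.2   99. ] [ -89.9    0.  -119.7] F [ 0.1  0.1 -0.3] open 0.203

[[-2.42, -0.02, 0.52], [-0.1, -2.9, -0.0], 0]
[[-2.39, -0.02, 0.65], [0.0, -2.9, 0.0], 0]
[[-2.35, -0.02, 0.77], [0.0, -2.9, 0.0], 0]
[[-2.31, -0.02, 0.89], [0.0, -2.9, 0.0], 0]
[[-2.26, -0.02, 1.01], [-0.0, -2.9, 0.0], 0]

[[0.0, 1.0, -0.0], [0.0, 0.0, 0.0], 0]
[[0.0, 1.0, -0.0], [0.0, 0.0, 0.0], 0]
[[0.0, 1.0, -0.0], [0.0, 0.0, 0.0], 0]
```

Request:
apply_moves:
  increments:
    - [[-2.4, 0, 0.5], [0, -2.9, 0], 0]
    - [[-2.4, 0, 0.6], [0, -2.9, 0], 0]
    - [[-2.3, 0, 0.8], [0, -2.9, 0], 0]
    - [[-2.3, 0, 0.9], [0, -2.9, 0], 0]
    - [[-2.3, 0, 1.0], [0, -2.9, 0], 0]

```text
t: 8.22
eef_pos: [647.6, -16.4, 98.3]
tcp_rot: [-1.57, 0.0, -1.826]
ft_force: [-0.1, 0.0, -0.8]
opening: 0.005
```

Request:
apply_moves:
  increments:
    - [[0, 1.0, 0], [0, 0, 0], 0]
    - [[0, 1.0, 0], [0, 0, 0], 0]
    - [[0, 0.8, 0], [0, 0, 0], 0]
    - [[0, 0, 0], [0, 0, 0], 0]
    - [[0, 0, 0], [0, 0, 0], 0]

```text
t: 8.85
eef_pos: [646.7, -15.8, 66.7]
tcp_rot: [-1.573, -0.001, -1.825]
ft_force: [-0.1, -0.2, 1.1]
opening: 0.008
```

```bash
python3 -c "
from plan import *
p=cam('scene'); save(p,'a6.png',(140,160,270,260),5)
for r in nets.mark_of(p,'disc_center')[:3]: print(r['confidence'],w(p,r['point']))
for r in nets.mark_of(p,'latch_tip')[:2]: print(r['confidence'],w(p,r['point']))
plan([(646,-20,52,-105,10)],0)"
```

```text
0.75 [352.05252535 -92.73718031   7.40747964]
0.51 [579.03111012 -78.24290065  43.62374549]
0.7 [646.86163646 -59.26737646  51.89231118]
at 9.0 [646.8 -15.6  66.9] [ -90.1   -0.  -104.5] F [-0.4 -0.2 -0.8] open 0.001

[[0.22, 0.74, 0.02], [0.1, 0.2, 0.0], 0]
[[0.22, 0.74, 0.02], [0.0, 0.2, 0.0], 0]
```

View pics/a6.png

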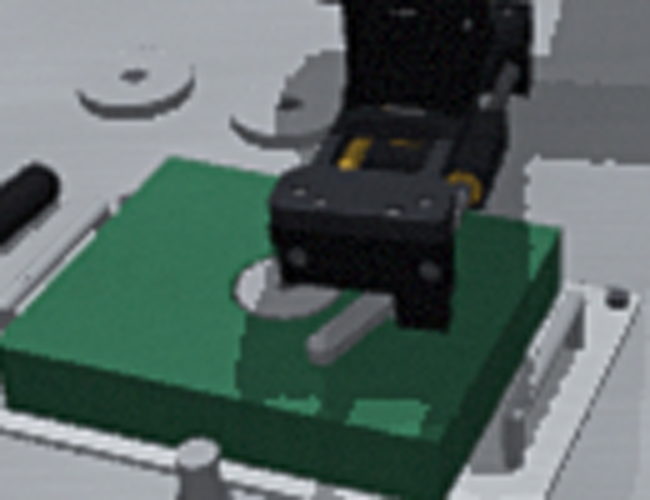

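The recess at crop (285,290) shows the disc flush, the latch tip is at (322,348) untouched, and the closed fingers are on its open side. I'll descend, then sweep clockwise.

Request:
apply_moves:
  increments:
    - [[0, 0.7, 0], [0, 0, 0], 0]
    - [[0, 0.7, 0], [0, 0, 0], 0]
    - [[0, 0, 0], [0, 0, 0], 0]
    - [[0, 0, 0], [0, 0, 0], 0]
    - [[0, 0, 0], [0, 0, 0], 0]

```text
t: 9.62
eef_pos: [646.9, -15.6, 52.1]
tcp_rot: [-1.572, -0.0, -1.825]
ft_force: [-0.4, 0.4, 0.1]
opening: 0.004
```

```bash
cat > sweep.py <<'E'
from plan import *
import sys
a,b,n=map(float,sys.argv[1:4]); W=[]
for th in np.linspace(a,b,int(n)):
    t=np.radians(th); d=np.array([np.cos(t),np.sin(t)]); e=np.array([-d[1],d[0]])
    P=np.array([601.0,-30.0])+40*d+17*e; W.append((P[0],P[1],52.5,th-90,30))
plan(W,0)
E
python3 sweep.py -22 -92 10
```

```text
at 9.625 [646.9 -15.6  52.1] [ -90.1   -0.  -104.5] F [-0.4  0.4  0.1] open 0.004

[[1.38, -0.03, 0.1], [0.1, 7.5, 0.0], 0]
[[0.56, 0.0, 0.19], [0.0, 7.8, 0.0], 0]
[[0.56, 0.0, 0.19], [-0.0, 7.8, -0.0], 0]
[[0.56, 0.0, 0.19], [0.0, 7.8, 0.0], 0]
[[0.56, 0.0, 0.19], [0.0, 7.8, 0.0], 0]

[[0.56, 0.0, 0.19], [0.0, 7.8, 0.0], 0]
[[0.56, 0.0, 0.19], [0.0, 7.8, -0.0], 0]
[[0.56, 0.0, 0.19], [0.0, 7.8, -0.0], 0]
[[0.56, 0.0, 0.19], [0.0, 7.8, -0.0], 0]
[[0.56, 0.0, 0.19], [0.0, 7.8, -0.0], 0]
```

Request:
apply_moves:
  increments:
    - [[1.4, 0, 0.1], [0, 7.5, 0], 0]
    - [[0.6, 0, 0.2], [0, 7.8, 0], 0]
    - [[0.6, 0, 0.2], [0, 7.8, 0], 0]
    - [[0.6, 0, 0.2], [0, 7.8, 0], 0]
    - [[0.6, 0, 0.2], [0, 7.8, 0], 0]

```text
t: 10.25
eef_pos: [637.9, -53.4, 52.9]
tcp_rot: [-1.571, 0.0, -2.52]
ft_force: [0.6, 1.8, -1.1]
opening: 0.004
```

```bash
python3 sweep.py -55 -105 9
```

```text
at 10.25 [637.9 -53.4  52.9] [ -90.     0.  -144.4] F [ 0.6  1.8 -1.1] open 0.004

[[-0.02, 0.04, -0.03], [0.0, 0.6, -0.0], 0]
[[0.45, 0.0, 0.16], [0.0, 6.2, 0.0], 0]
[[0.45, 0.0, 0.16], [0.0, 6.2, 0.0], 0]
[[0.45, 0.0, 0.16], [0.0, 6.2, -0.0], 0]
[[0.45, 0.0, 0.16], [0.0, 6.3, -0.0], 0]

[[0.45, 0.0, 0.16], [0.0, 6.2, -0.0], 0]
[[0.45, 0.0, 0.16], [0.0, 6.2, -0.0], 0]
[[0.45, 0.0, 0.16], [-0.0, 6.3, -0.0], 0]
[[0.45, 0.0, 0.16], [0.0, 6.3, -0.0], 0]
```

Contact is made (about 2 N) and the arm is tracking the arc.

Request:
apply_moves:
  increments:
    - [[0.5, 0, 0.15], [0, 6.5, 0], 0]
    - [[0.5, 0, 0.15], [0, 6.5, 0], 0]
    - [[0.5, 0, 0.15], [0, 6.5, 0], 0]
    - [[0.5, 0, 0.15], [0, 6.5, 0], 0]
    - [[0.5, 0, 0.15], [0, 6.5, 0], 0]

```text
t: 10.88
eef_pos: [619.0, -69.6, 53.8]
tcp_rot: [-1.572, 0.004, -3.108]
ft_force: [1.4, 0.6, -1.5]
opening: 0.003
```

```bash
python3 sweep.py -90 -113.5 5
```

```text
at 10.875 [619.  -69.6  53.8] [ -90.1    0.3 -178.1] F [ 1.4  0.6 -1.5] open 0.003

[[0.1, 0.13, 0.04], [0.1, 1.9, -0.3], 0]
[[0.42, 0.0, 0.15], [0.0, 5.9, -0.0], 0]
[[0.42, 0.0, 0.15], [-0.0, 5.9, -0.0], 0]
[[0.42, 0.0, 0.15], [0.0, 5.9, -0.0], 0]
[[0.42, 0.0, 0.15], [0.0, 5.9, -0.0], 0]
```

Request:
apply_moves:
  increments:
    - [[0.3, 0.1, 0.1], [0, 4, 0], 0]
    - [[0.4, 0, 0.15], [0, 5.5, 0], 0]
    - [[0.4, 0, 0.15], [0, 5.5, 0], 0]
    - [[0.4, 0, 0.15], [0, 5.5, 0], 0]
    - [[0.2, 0, 0], [0, 2, 0], 0]

```text
t: 11.5
eef_pos: [604.9, -74.0, 54.4]
tcp_rot: [-1.575, 0.014, 2.768]
ft_force: [9.6, -6.3, -7.3]
opening: 0.005
```

```bash
python3 -c "
from plan import *
p=cam('scene'); save(p,'a7.png',(140,160,270,260),5)
q=cam('top')
for c in(p,q):
  for r in nets.mark_of(c,'latch_tip')[:2]: print(r['confidence'],w(c,r['point']))
plan([(601.3,-73.4,52.5,-202.6,5)],0)"
```

```text
0.52 [583.66659242 -72.52307964  51.83994603]
0.38 [580.41761498 -79.05846744  41.34504957]
at 11.7 [605.  -74.   54.3] [-90.2   0.8 158.7] F [ 6.7 -4.3 -4.2] open 0.006

[[0.37, 0.18, 0.07], [0.2, 1.3, -0.8], 0]
```

View pics/a7.png

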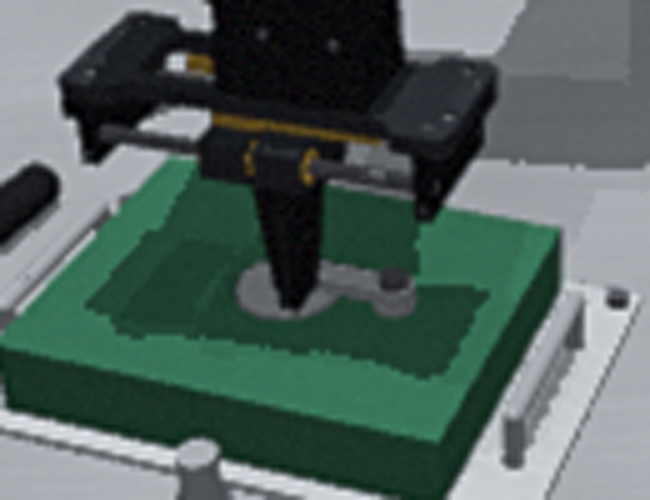

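The bar lies over the disc toward the stop, and the resistance of about 11 N suggests it is at the stop. I'll give one small extra push to confirm.

Request:
apply_moves:
  increments:
    - [[0.2, 0.1, 0], [0, 0, 0], 0]
    - [[0.3, 0, 0], [0, 0, 0], 0]
    - [[0.3, 0, 0], [0, 0, 0], 0]
    - [[0, 0, 0], [0, 0, 0], 0]
    - [[0, 0, 0], [0, 0, 0], 0]

```text
t: 12.32
eef_pos: [605.5, -74.3, 55.4]
tcp_rot: [-1.577, 0.034, 2.769]
ft_force: [0.1, 0.6, 0.1]
opening: 0.007
```

It didn't move any further, so the latch is at its stop. I'll back off and rise, then check.

Request:
apply_moves:
  increments:
    - [[-0.6, 0, 0], [0, 0, 0], 0]
    - [[-0.9, 0, 0], [0, 0, 0], 0]
    - [[0, -2.0, 0], [0, 0, 0], 0]
    - [[0, -4.0, 0], [0, 0, 0], 0]
    - [[0, -5.0, 0], [0, 0, 0], 0]

```text
t: 12.95
eef_pos: [616.4, -79.5, 165.1]
tcp_rot: [-1.576, 0.026, 2.769]
ft_force: [0.8, -0.4, -0.1]
opening: 0.007
```

```bash
python3 -c "
from plan import *
plan([(480,120,200,165)],0)"
```

```text
at 12.95 [616.4 -79.5 165.1] [-90.3   1.5 158.7] F [ 0.8 -0.4 -0.1] open 0.007

[[3.97, -0.79, -2.73], [0.3, -1.3, -1.5], 0]
[[3.93, -0.7, -2.81], [0.0, -1.3, 0.0], 0]
[[3.87, -0.7, -2.9], [0.0, -1.3, 0.0], 0]
[[3.8, -0.7, -2.98], [0.0, -1.3, -0.0], 0]
[[3.74, -0.7, -3.07], [0.0, -1.3, 0.0], 0]
```

Request:
apply_moves:
  increments:
    - [[4.0, -0.8, -2.7], [0, 0, 0], 0]
    - [[4.0, -0.7, -2.8], [0, 0, 0], 0]
    - [[4.0, -0.7, -2.8], [0, 0, 0], 0]
    - [[4.0, -0.7, -2.9], [0, 0, 0], 0]
    - [[2.5, -0.7, -3.0], [0, 0, 0], 0]

```text
t: 13.58
eef_pos: [495.8, 122.8, 201.6]
tcp_rot: [-1.578, 0.034, 2.764]
ft_force: [0.1, 1.0, 0.0]
opening: 0.005
```

```bash
python3 -c "
from plan import *
p=cam('scene'); save(p,'a8.png',(140,150,270,270),5)
q=cam('top')
for c in(p,q):
  for th in('latch_tip','latch_pivot','disc_center','gauge_center','tray','driver'):
    for r in nets.mark_of(c,th)[:3]: print(th,round(r['confidence'],2),w(c,r['point']).round(1))
s=readout.state();print(s['eef_pos'],s['ft_force'])"
```

```text
latch_tip 0.67 [584.2 -78.9  53.7]
disc_center 0.78 [ 315.3 -189.7    5.6]
disc_center 0.74 [356.  -90.3   5.4]
disc_center 0.68 [579.4 -81.8  40. ]
gauge_center 0.56 [ 715.9 -110.7   31.4]
tray 0.84 [653.3 154.8  -4.7]
driver 0.68 [ 5.071e+02 -2.660e+02 -4.000e-01]
latch_tip 0.36 [581.8 -82.2  40.1]
latch_pivot 0.6 [603.1 -31.4  44.2]
disc_center 0.96 [ 308.6 -189.8    0.7]
disc_center 0.81 [352.7 -97.4   6.3]
gauge_center 0.44 [ 716.8 -110.5   32.6]
driver 0.93 [ 512.7 -269.9   -2.5]
[496.70729149 121.22768709 200.87815881] [-0.00744798 -0.33547654 -0.61870943]
```

View pics/a8.png

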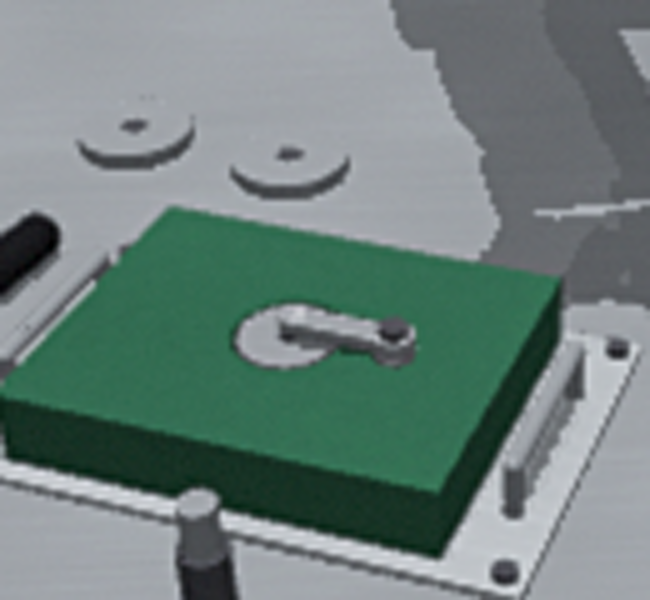

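```bash
python3 -c "
from plan import *
p=cam('scene')
for a in (0,.08,.15,.25):
  t=np.radians(-112.6)+a; d=np.array([np.cos(t),np.sin(t)])
  print(a,((pix(p,[[601+59*d[0],-30+59*d[1],58],[601,-30,58]])-[140,150])*5).round(0).tolist())
"
```

```text
0 [[275.0, 308.0], [389.0, 331.0]]
0.08 [[271.0, 314.0], [389.0, 331.0]]
0.15 [[268.0, 319.0], [389.0, 331.0]]
0.25 [[265.0, 326.0], [389.0, 331.0]]
```

```bash
python3 -c "
from plan import *
p=cam('scene'); s=14; x0,y0=180,205
im=cv2.resize(np.ascontiguousarray(p['img'][y0:y0+32,x0:x0+48,::-1]),None,fx=s,fy=s,interpolation=cv2.INTER_CUBIC)
for a,c in((0,(0,0,255)),(.15,(255,0,0))):
  t=np.radians(-112.6)+a; d=np.array([np.cos(t),np.sin(t),0]); e=np.array([-d[1],d[0],0])
  P=[np.array([601,-30,58])+r*d+k*7*e for r,k in((10,1),(52,1),(57,.7),(59,0),(57,-.7),(52,-1),(10,-1))]
  q=((pix(p,P)-[x0,y0]+.5)*s).astype(int); cv2.polylines(im,[q],True,c,1)
cv2.imwrite('pics/a9.png',im)
"
```

```text
(no output)
```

View pics/a9.png

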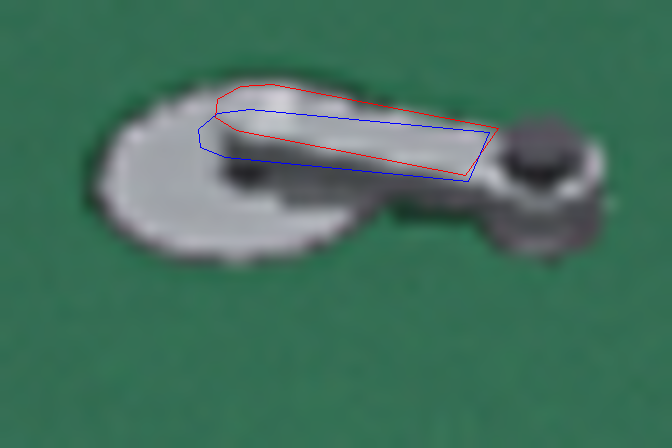

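The bar's edges follow the red outline (angle 0), not the blue one (0.15 rad), and the disc is flush in the recess. I'm handing the job in.

```bash
python3 -c "
from h import *
print(env.job_done(), readout.state()['t'])"
```

```text
the job is handed in; nothing more can be done
the job is handed in; nothing more can be done
```

I slid the 50 mm disc across the nest with two spread fingertips until it dropped into the recess. I then swept the latch round to its stop with closed fingers, backed the arm clear and handed in just under 14 s on the clock.

**Last checks:**
- **Disc:** it shows flush in the recess. The network puts its centre at about (579, -82, 40) mm against my seat estimate of (580, -81) and an expected height of 40 mm.
- **Latch:** the bar follows the outline I drew for closed (0 rad), not the one for 0.15 rad. It also gave no further when I pushed a few more mm.
- **Bystanders:** the gauge, tray and screwdriver read within about 5 mm of where they started, which is about the networks' accuracy.
- **Robot:** it was clear of everything, with about 0 N on the tool.

**Disagreements:** the networks' latch tip was about 3 mm off the closed position in the scene view. In the top view they gave only a low-confidence tip at the wrong height, and neither the tray nor the seated disc was reported there. I relied on the outline check for the latch.

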